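# Turn the returned flooring samples and file them by the dot on the back

## Task

Two flooring samples have been returned and stand oak face out in the two plain grey stands. Turn each one round to read the coloured dot hidden on its back, and stand it, on its short edge and with the dot now facing out for the stock count, in the stand whose lip has that colour, centred and resting on the ledge and against the backrest. Leave the other things on the counter where they are.

Things in the scene. Friction and masses are not known exactly. Their poses are not given: they have to be found in the camera images.
- sample_a: Flooring sample, rigid board 130 x 90 x 12 mm, 130 g: oak face, pale back with a 40 mm dot (red, yellow or blue; unknown until seen) 12 mm below centre. Origin: board centre; z out of the oak face, y along the 90 mm width, x along the length to the edge that is low at the start. Starts on its short edge in a plain stand, oak face out, leaning on the backrest, top 54 mm clear of it.
- sample_b: Alike to sample_a: same frame, size and start; its dot may have another colour. Which sample stands in which plain stand, and where, varies.
- stand_red: Fixed sheet stand, 104 mm wide, red lip and front; empty. Origin on the table under its middle; x out of its open side (away from the robot, turned 48 to 61 deg to its right), y along its width, z up. Backrest raked 30 deg from vertical, its top towards the robot (-x), 76 mm long from the ledge, which is square to it, 34 mm deep, with a 20 mm lip. Backrest and ledge surfaces meet at x = 28, z = 22 mm.
- stand_yellow: Stand of the same shape and frame as stand_red, with yellow lip and front; empty at the start. In any of the stands a sample that stands home has its centre at x = 1, y = 0, z = 81 mm in the stand's frame.
- stand_blue: Stand of the same shape and frame as stand_red, with blue lip and front; empty at the start. The five stands stand in a row along y, about 165 mm apart, in any order.
- stand_plain_1: Stand of the same shape and frame as stand_red, but all grey: for returned samples, holds one at the start.
- stand_plain_2: Stand of the same shape and frame as stand_red, but all grey: for returned samples, holds one at the start.
- tape_roll: Roll of yellow masking tape lying flat, 100 mm across, 25 mm high; origin at the centre of its underside. Bystander, loose; to be left where it is.
- tape_measure: Yellow and black tape measure standing on edge, about 80 x 34 x 62 mm high; origin under its middle. Bystander, loose; to be left where it is.
- glue_bottle: White glue bottle with an orange cap, 60 mm across, 170 mm high; origin at the centre of its underside. Bystander, loose; to be left where it is.
- screw_jar: Pale translucent jar with a steel lid, 68 mm across, 85 mm high; origin at the centre of its underside. Bystander, loose; to be left where it is.
- sanding_block: Cork sanding block with a dark abrasive top, lying on the robot's side of the stands, 100 x 65 x 30 mm high; origin at the centre of its underside. Bystander, loose; to be left where it is.
- putty_knife: Putty knife lying flat on the robot's side of the stands, 210 mm long, under 30 mm high; origin near the middle of its underside. Bystander, loose; to be left where it is.
- mug: Blue mug, 80 mm across, 95 mm high; origin at the centre of its underside. Bystander, loose; to be left where it is.
Mind the look-alikes: they are no part of the job. Leave any pink or turquoise look-alike of the sample_b alone. What is shaped like the sample_a but black is not meant.

How it is judged:
At the end, for the whole second after the job is handed in: Each sample is at rest in the stand with its own dot's colour, dot side out, on its short edge on the ledge and leaning on the backrest: centre within 20 mm of the middle sideways and 12 mm of home otherwise, lean within 9 degrees of the backrest's, square to the stand within 15 degrees (x of sample_a in the frame of stand_blue between -0.0133 and 0.0147 m and y of sample_a in the frame of stand_blue between -0.02 and 0.02 m and z of sample_a in the frame of stand_blue between 0.0693 and 0.0933 m and angle between sample_a's own z axis and vertical between 1.9344 and 2.2544 rad and angle between the y axis of sample_a and the y axis of stand_blue, either way round below 0.26 rad and linear speed of each of sample_a, sample_b below 0.02 m/s and angular speed of each of sample_a, sample_b below 0.2 rad/s and x of sample_b in the frame of stand_red between -0.0133 and 0.0147 m and y of sample_b in the frame of stand_red between -0.02 and 0.02 m and z of sample_b in the frame of stand_red between 0.0693 and 0.0933 m and angle between sample_b's own z axis and vertical between 1.9344 and 2.2544 rad and angle between the y axis of sample_b and the y axis of stand_red, either way round below 0.26 rad); the robot touches nothing.
It fails at once if a bystander is shifted more than 30 mm (distance of any of tape_roll, tape_measure, glue_bottle, screw_jar, sanding_block, putty_knife, mug from where it was at the start of the episode above 0.03 m).
It also fails if it takes over 72 s, if anything falls off the work surface, if the arm or the gripper's body presses on something with over 40 N, if the wrist force passes 120 N, or if a joint passes its speed limit or range.

## Robot

A 7-joint arm with a two-finger parallel gripper is mounted at the origin on the work surface. World frame = base frame: x ahead of the robot, y to its left, z up, the work surface at z = 0. Lengths are in m, angles in rad, forces in N, time in s.
With the tool pointing down it reaches from about 0.35 to 0.9 m from the base axis. Payload 8.1 kg.
Tool frame: the origin (TCP) lies at the very end of the fingers, on their centre line; the grasp point (between the pads) lies 19 mm behind it (arm.tcp_to_grasp is the z of the grasp point in the tool frame, in m); z points along the fingers, y is the line along which they close (so a half turn about z gives the same grasp; the last joint's range is limited). The gripper opens to 92 mm and grips with 3 to 60 N. Pads are 19 mm wide; open, the fingers measure 130 mm over their backs; the gripper's body (75 mm by 190 mm) begins 47 mm behind the grasp point.
Start: joints at [1.013, 0.434, 0.025, 1.573, -0.012, 1.134, -0.075], TCP at [0.275, -0.561, 0.227] pointing down, gripper open.
Joint ranges: [-2.62, 2.62], [-0.44, 2.09], [-1.27, 1.32], [0.08, 2.57], [-1.32, 4.46], [0.12, 2], [-2.74, 2.74]. Speed limits (rad/s): [2.22, 2.22, 3.01, 3.01, 3.14, 3.14, 3.14].

## Interface

Orientations are given as a rotation vector (axis times angle).
In Python, from cell import readout, vision, sign_off, arm gives the robot as it stands. The module is installed in compiled form; this text tells all that it offers.
- The arm moves only by the shell command python3 -m creep 'ROWS' [FORCE]. ROWS is JSON, a list of rows, each a list of 5 numbers: the shift along the tool's x, y, z in units of 4 cm (1.0 is 4 cm), then the turn about the tool's z in units of 4 degrees (1.0 is 4 degrees), then the opening, from 0 (shut) to 1 (fully open). A call has 1 to 12 rows; each row shifts and turns the commanded pose from where the row before left it, along the tool's axes as they then stand; what a row does not reach is not made up. A row lasts 1/8 s, in which the tool goes at most 62.5 mm and 10.7 degrees, less where a joint would pass 70% of its speed; a pose out of reach is approached as far as the arm can. A call with a number of a shift or a turn outside -1 to 1 is refused whole. A call with a gripper value outside its range is refused whole. The fingers move at their own pace and stop on an object; FORCE is the grip in N (left out, the last holds). Time passes only in rows, so rows that do not move let the fingers close. It gives the time, the measured TCP pose, the force, the opening and the grip force at its end, in the units of the state.
- readout.observe(): the state, without advancing time (a new reading comes with each control period).
- vision.get_image(name): name is "side" or "top" or "wrist"; returns a dict with "pixels" (384x512x3 uint8, blue, green, red), "z_map" (384x512 float32, m along the optical axis (not along the pixel's ray), 0 where there is no reading), "camera_matrix" (3x3 intrinsics, pixels), "position" and "rotation" of the camera in the world. Camera axes: x right, y up, looking along -z (the intrinsics and any distortion apply to the point x, -y, -z); pixel columns grow to the right and rows downward; lengths in m; the calibration is good to about 2 mm. A picture is of the moment at which its call begins.
- sign_off(): hands the job in; it is judged then, once.
The state is a dict: "clock": time; "joints": joint angles; "dq": joint speeds; "joint_efforts": joint torques, N m; "position": TCP position; "ee_rot": TCP orientation; "force": force on the tool from outside, world axes, zero at the start; "ft_torque": the same for the moment, N m; "width": opening from 0.0 (shut) to 1.0 (fully open); "gripper_force": force on a finger pad.
Only numpy, scipy, OpenCV 4.12 (cv2) and the standard library are available. Lean on these libraries where they do the work, as an engineer would, in place of code of your own. Each camera call takes 0.05 s, during which the arm holds its last target. There are 200 camera calls.

## Working session

There is one attempt and no reset: what is moved stays moved. The work goes in short steps, Python scripts to look and compute and a shell command to move; the robot and the scene stay as the last step left them, time stands still between calls to the robot, and variables do not carry over. Pictures are saved under pics/ and viewed, at most 10 in all, crops included, and the job is handed in when it is done.

```bash
mkdir -p pics
cat > h.py <<'E'
import numpy as np, cv2
from cell import readout, vision
from scipy.spatial.transform import Rotation as R
def grab(n,save=None):
    d=vision.get_image(n)
    if save: cv2.imwrite('pics/'+save,d['pixels'])
    return d
def rot(d):
    r=np.array(d['rotation'],float)
    return r if r.shape==(3,3) else (R.from_rotvec(r).as_matrix() if r.size==3 else R.from_quat(r).as_matrix())
def cloud(d):
    K=np.array(d['camera_matrix']);z=d['z_map']
    v,u=np.mgrid[:z.shape[0],:z.shape[1]]
    p=np.stack([(u-K[0,2])/K[0,0]*z,-(v-K[1,2])/K[1,1]*z,-z],-1)
    return p@rot(d).T+np.array(d['position'])
E
python3 - <<'E'
from h import *
s=readout.observe();print({k:np.round(v,3) for k,v in s.items()})
ims=[]
for n in('top','side'):
    d=grab(n,n+'0.png');np.savez(n+'0.npz',pc=cloud(d));print(n,d['position'],np.round(rot(d),2).tolist(),d['camera_matrix'])
    if 'rotation' in d: print(np.shape(d['rotation']))
E
```

```text
{'clock': np.float64(0.0), 'joints': array([ 1.013,  0.435,  0.025,  1.574, -0.012,  1.134, -0.075]), 'dq': array([-0.   ,  0.001, -0.001,  0.001, -0.001,  0.001,  0.001]), 'joint_efforts': array([-1.0000e-03, -6.6785e+01,  9.8500e-01, -3.1447e+01, -6.1000e-02,
        4.3000e-02,  0.0000e+00]), 'position': array([ 0.274, -0.561,  0.226]), 'ee_rot': array([-3.059e+00, -7.080e-01,  1.000e-03]), 'force': array([ 0.425, -1.299, -0.166]), 'ft_torque': array([-0.046,  0.013, -0.034]), 'gripper_force': np.float64(0.0), 'width': np.float64(1.002)}
top [ 0.19638582 -0.04646793  1.51767359] [[-0.04, 0.98, -0.21], [-1.0, -0.03, 0.01], [0.0, 0.21, 0.98]] [[491.38673283   0.         249.15038373]
 [  0.         491.38673283 192.32428387]
 [  0.           0.           1.        ]]
(3,)
side [ 0.48346385 -1.14035169  1.11722116] [[1.0, 0.04, -0.04], [-0.06, 0.69, -0.72], [-0.01, 0.73, 0.69]] [[482.12029592   0.         250.17138861]
 [  0.         482.12029592 197.00659614]
 [  0.           0.           1.        ]]
(3,)
```

View pics/top0.png

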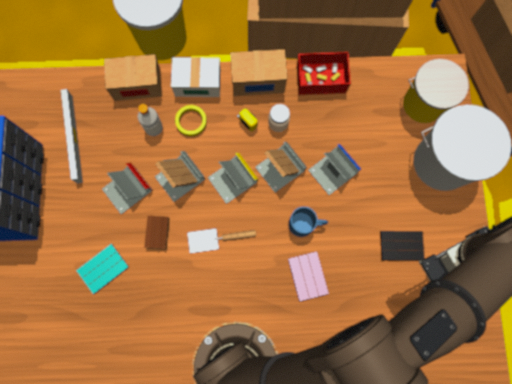

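View pics/side0.png

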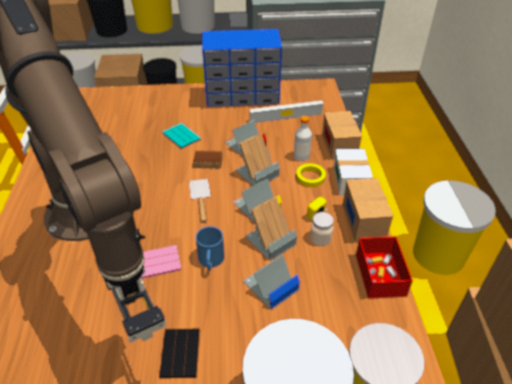

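```bash
cat > fit.py <<'E'
from h import *
def fit(P,off,half,seed=0):
    """P: Nx3 near stand; plane raked 30deg; off = distance of plane in front of the backrest"""
    rng=np.random.default_rng(seed);best=None
    for _ in range(1500):
        a,b,c=P[rng.choice(len(P),3,False)];n=np.cross(b-a,c-a);l=np.linalg.norm(n)
        if l<2e-4: continue
        n/=l; n*=np.sign(n[2])
        if abs(n[2]-.5)>.08: continue
        m=abs((P-a)@n)<.002
        if best is None or m.sum()>best.sum(): best=m
    Q=P[best];c=Q.mean(0);n=np.linalg.svd(Q-c)[2][2];n*=np.sign(n[2])
    Q=P[abs((P-c)@n)<.003]
    yaw=np.arctan2(n[1],n[0]);ex=np.array([np.cos(yaw),np.sin(yaw),0]);ey=np.array([-ex[1],ex[0],0])
    t=Q@ey; lo,hi=np.percentile(t,[1,99])
    # point on plane at reference height: x_s of surface at height z: 28-(z-22)tan30 + off/cos30
    c=Q.mean(0); xs=.028-(c[2]-.022)*np.tan(np.pi/6)+off/np.cos(np.pi/6)
    o=ex*(c@ex-xs)+ey*(lo+hi)/2
    return o[:2],np.degrees(yaw),n[2],hi-lo,Q[:,2].min(),Q[:,2].max(),len(Q)
E
python3 - <<'E'
from fit import *
t=np.load('top0.npz')['pc'];s=np.load('side0.npz')['pc']
A=np.concatenate([t.reshape(-1,3),s.reshape(-1,3)])
for nm,(u,v),off in [('red',(127,187),0),('pA',(180,175),.012),('yel',(233,177),0),('pB',(281,165),.012),('blue',(335,168),0)]:
    c=np.median(t[v-4:v+5,u-4:u+5].reshape(-1,3),0)
    P=A[(np.linalg.norm(A[:,:2]-c[:2],axis=1)<.085)&(A[:,2]>.025)&(A[:,2]<.16)]
    print(nm,c.round(3),*[np.round(x,3) for x in fit(P,off,0)])
for nm,(u,v) in dict(bottle=(145,108),roll=(191,106),meas=(248,118),jar=(280,112),block=(157,232),knife=(205,240),mug=(302,222)).items():
    print(nm,t[v,u].round(3))
d=grab('wrist','w0.png');print(d['position']-readout.observe()['position'])
E
```

```text
red [0.538 0.313 0.057] [0.543 0.326] -53.345 0.503 0.104 0.025 0.093 619
pA [0.562 0.147 0.09 ] [0.572 0.157] -56.015 0.506 0.09 0.025 0.144 1085
yel [ 0.558 -0.011  0.069] [ 0.564 -0.008] -56.106 0.506 0.103 0.025 0.092 723
pB [ 0.572 -0.154  0.125] [ 0.593 -0.162] -55.418 0.505 0.09 0.026 0.148 1243
blue [ 0.575 -0.325  0.058] [ 0.582 -0.328] -54.805 0.514 0.102 0.025 0.093 886
bottle [0.745 0.236 0.173]
roll [0.806 0.118 0.027]
meas [ 0.746 -0.063  0.061]
jar [ 0.753 -0.163  0.083]
block [0.401 0.226 0.028]
knife [0.374 0.083 0.001]
mug [ 0.419 -0.22   0.004]
[0.07367863 0.03502917 0.1573998 ]
```

```bash
cat > to.py <<'E'
import sys
from h import *
ST=dict(red=(.543,.326,-53.3),pA=(.572,.157,-56.0),yel=(.564,-.008,-56.1),pB=(.593,-.162,-55.4),blue=(.582,-.328,-54.8))
def to(name,xs,z,flip,ys=0):
    """shift left (tool-axis units now), turn units; flip=1: tool y along stand -x"""
    x,y,a=ST[name];a=np.radians(a)
    T=np.array([x+xs*np.cos(a)-ys*np.sin(a),y+xs*np.sin(a)+ys*np.cos(a),z]);s=readout.observe()
    M=R.from_rotvec(s['ee_rot']).as_matrix();d=M.T@(T-s['position'])/.04
    yaw=np.degrees(np.arctan2(M[1,1],M[0,1]));tgt=np.degrees(a)+180*flip
    turn=-((tgt-yaw+180)%360-180)/4
    print('t',round(s['clock'],2),'pos',s['position'].round(4),'tilt',M[2,2].round(4),'shift',d.round(2),'turn',round(turn,2),'yaw',yaw.round(1),'w',round(float(s['width']),3),'gf',round(float(s['gripper_force']),1),'j',s['joints'].round(2),'F',s['force'].round(1))
if __name__=='__main__': to(sys.argv[1],float(sys.argv[2]),float(sys.argv[3]),int(sys.argv[4]),float(sys.argv[5]) if len(sys.argv)>5 else 0)
E
python3 to.py pB -0.005 0.23 1
python3 -m creep '[[0.96,-0.46,0,0,1],[0.96,-0.46,0,0,1],[0.96,-0.46,0,0,1],[0.96,-0.46,0,0,1],[0.96,-0.46,0,-1,1],[0.96,-0.46,0,0,1],[0.96,-0.46,0,0,1],[0.96,-0.46,0,0,1],[0.96,-0.46,0,0,1],[0.96,-0.46,0,0,1],[0.96,-0.46,0,0,1],[0.96,-0.46,0,0,1]]' 20
python3 to.py pB -0.005 0.23 1
```

```text
t 0.15 pos [ 0.2743 -0.5611  0.2261] tilt -1.0 shift [11.52 -5.59 -0.09] turn 42.86 yaw -63.9 w 0.999 gf 0.0 j [ 1.01  0.44  0.03  1.57 -0.01  1.13 -0.08] F [ 0.2  0.8 -0.8]
clock: 1.65
position: [0.5752, -0.1472, 0.2265]
ee_rot: [-3.034, -0.814, 0.001]
force: [0.4, -0.3, 1.0]
width: 1.003
gripper_force: 0.0
t 1.65 pos [ 0.5752 -0.1472  0.2265] tilt -1.0 shift [ 0.19  0.42 -0.09] turn 43.86 yaw -60.0 w 1.003 gf 0.0 j [ 0.27  0.39 -0.16  1.64  0.07  1.11 -0.95] F [ 0.4 -0.3  1. ]
```

```bash
python3 -m creep '[[0,0,0,-1,1],[0,0,0,-1,1],[0,0,0,-1,1],[0,0,0,-1,1],[0,0,0,-1,1],[0,0,0,-1,1],[0,0,0,-1,1],[0,0,0,-1,1],[0,0,0,-1,1],[0,0,0,-1,1],[0,0,0,-1,1],[0,0,0,-1,1]]' >/dev/null
python3 to.py pB -0.005 0.23 1
python3 -m creep '[[0,0,0,-1,1],[0,0,0,-1,1],[0,0,0,-1,1],[0,0,0,-1,1],[0,0,0,-1,1],[0,0,0,-1,1],[0,0,0,-1,1],[0,0,0,-1,1],[0,0,0,-1,1],[0,0,0,-1,1],[0,0,0,-1,1],[0,0,0,-1,1]]' >/dev/null
python3 -m creep '[[0,0,0,-1,1],[0,0,0,-1,1],[0,0,0,-1,1],[0,0,0,-1,1],[0,0,0,-1,1],[0,0,0,-1,1],[0,0,0,-1,1],[0,0,0,-1,1],[0,0,0,-1,1],[0,0,0,-1,1],[0,0,0,-1,1],[0,0,0,-1,1]]' >/dev/null
python3 -m creep '[[0,0,0,-1,1],[0,0,0,-1,1],[0,0,0,-1,1],[0,0,0,-1,1],[0,0,0,-1,1],[0,0,0,-1,1],[0,0,0,-1,1],[0,0,0,-1,1],[0,0,0,-1,1],[0,0,0,-1,1]]' >/dev/null
python3 to.py pB -0.005 0.1 1
```

```text
t 3.15 pos [ 0.5745 -0.1484  0.2264] tilt -1.0 shift [-0.15  0.43 -0.09] turn -34.1 yaw -11.8 w 1.0 gf 0.0 j [ 0.4   0.41 -0.34  1.63  0.15  1.13 -0.18] F [ 0.1 -0.1 -0.9]
t 7.4 pos [ 0.5745 -0.1486  0.2264] tilt -1.0 shift [-0.19 -0.41  3.16] turn -0.11 yaw 124.2 w 1.003 gf 0.0 j [ 0.75  0.53 -0.88  1.6   0.43  1.21  1.95] F [ 0.3  0.1 -0.3]
```

```bash
python3 -m creep '[[-0.19,-0.41,0,0,1],[0,0,0.8,0,1],[0,0,0.8,0,1],[0,0,0.8,0,1],[0,0,0.7,0,1],[0,0,0,0,1]]' | tail -4
python3 to.py pB -0.005 0.1 1
python3 -m creep '[[0,-0.15,-0.05,0,0.7],[0,-0.2,-0.05,0,0.6],[0,-0.2,-0.05,0,0.5],[0,-0.2,-0.05,0,0.45],[0,-0.15,-0.1,0,0.4],[0,0,0,0,0.35]]' 20
python3 to.py pB 0.032 0.112 1
python3 - <<'E'
from h import *
a=grab('side')['pixels'][150:300,200:340];b=grab('wrist')['pixels']
cv2.imwrite('pics/p1.png',np.hstack([cv2.resize(a,(360,384)),cv2.resize(b,(440,384))]))
E
```

```text
ee_rot: [0.919, -3.0, -0.003]
force: [-0.1, 0.0, 0.9]
width: 1.001
gripper_force: 0.0
t 8.15 pos [ 0.5885 -0.1579  0.1006] tilt -1.0 shift [-0.03 -0.02  0.01] turn -0.14 yaw 124.1 w 1.001 gf 0.0 j [ 0.69  0.68 -0.8   1.7   0.56  1.01  1.86] F [-0.1  0.   0.9]
clock: 8.9
position: [0.6108, -0.1882, 0.115]
ee_rot: [-0.918, 3.004, -0.001]
force: [-0.6, 0.5, 0.4]
width: 0.397
gripper_force: 0.1
t 8.9 pos [ 0.6108 -0.1882  0.115 ] tilt -1.0 shift [-0.   -0.01  0.08] turn -0.15 yaw 124.0 w 0.397 gf 0.1 j [ 0.71  0.7  -0.79  1.61  0.55  1.07  1.93] F [-0.6  0.5  0.4]
```

View pics/p1.png

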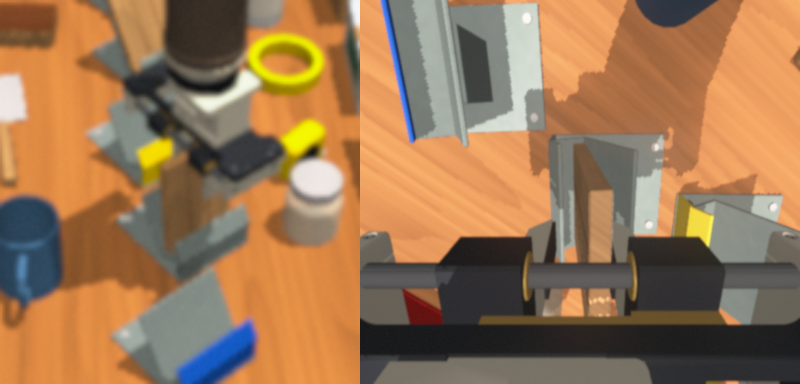

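```bash
python3 -m creep '[[0,0,0,0,0.2],[0,0,0,0,0],[0,0,0,0,0],[0,0,0,0,0],[0,0,-0.3,0,0],[0,0,-0.8,0,0],[0,0,-0.9,0,0],[0,0,-0.9,0,0],[0,0,-0.9,0,0]]' 30
python3 -m creep '[[0,0,0,1,0],[0,0,0,1,0],[0,0,0,1,0],[0,0,0,1,0],[0,0,0,1,0],[0,0,0,1,0],[0,0,0,1,0],[0,0,0,1,0],[0,0,0,1,0],[0,0,0,1,0],[0,0,0,1,0],[0,0,0,1,0]]' >/dev/null
python3 -m creep '[[0,0,0,1,0],[0,0,0,1,0],[0,0,0,1,0],[0,0,0,1,0],[0,0,0,1,0],[0,0,0,1,0],[0,0,0,1,0],[0,0,0,1,0],[0,0,0,1,0],[0,0,0,1,0],[0,0,0,1,0],[0,0,0,1,0]]' >/dev/null
python3 to.py red 0.032 0.27 0
python3 to.py blue 0.032 0.27 0
python3 - <<'E'
from h import *
a=grab('side','s2.png')['pixels'][100:300,170:370];b=grab('wrist')['pixels']
cv2.imwrite('pics/p2.png',np.hstack([cv2.resize(a,(384,384)),cv2.resize(b,(416,384))]))
E
```

```text
clock: 10.12
position: [0.6104, -0.1874, 0.2688]
ee_rot: [-0.92, 3.003, -0.0]
force: [1.5, 0.0, -2.1]
width: 0.127
gripper_force: 30.0
t 13.12 pos [ 0.6104 -0.1871  0.2676] tilt -1.0 shift [11.33  4.65 -0.06] turn 20.31 yaw 28.0 w 0.129 gf 30.0 j [ 0.53  0.48 -0.48  1.45  0.22  1.27  0.51] F [ 0.2 -0.3 -1.7]
t 13.12 pos [ 0.6104 -0.1871  0.2676] tilt -1.0 shift [-3.57 -2.18 -0.06] turn 20.69 yaw 28.0 w 0.129 gf 30.0 j [ 0.53  0.48 -0.48  1.45  0.22  1.27  0.51] F [ 0.2 -0.3 -1.7]
```

View pics/p2.png

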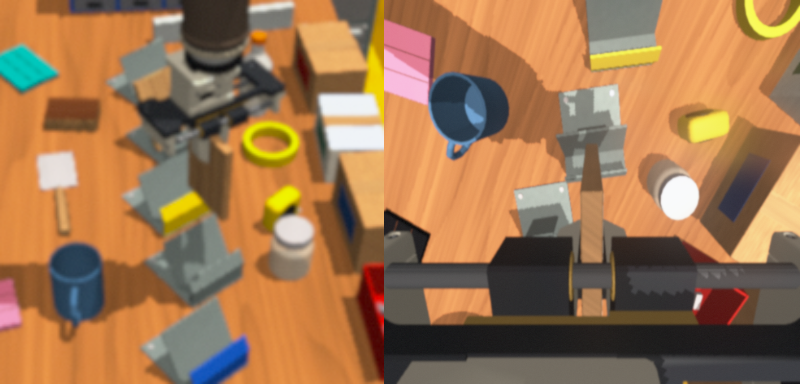

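```bash
python3 -m creep '[[0,0,0,1,0],[0,0,0,1,0],[0,0,0,1,0],[0,0,0,1,0],[0,0,0,1,0],[0,0,0,1,0],[0,0,0,1,0],[0,0,0,1,0],[0,0,0,1,0],[0,0,0,1,0],[0,0,0,1,0],[0,0,0,1,0]]' >/dev/null
python3 -m creep '[[0,0,0,1,0],[0,0,0,1,0],[0,0,0,1,0],[0,0,0,1,0],[0,0,0,1,0],[0,0,0,1,0],[0,0,0,1,0],[0,0,0,1,0],[0,0,0,0.4,0]]' >/dev/null
python3 to.py red 0.032 0.27 0
python3 to.py blue 0.032 0.27 0
python3 - <<'E'
from h import *
a=grab('side','s3.png')['pixels'][100:300,170:370]
cv2.imwrite('pics/p3.png',cv2.resize(a,(500,500)))
E
```

```text
t 15.85 pos [ 0.6105 -0.1872  0.2671] tilt -1.0 shift [  6.28 -10.52  -0.07] turn -0.05 yaw -53.5 w 0.132 gf 30.0 j [ 0.33  0.44 -0.17  1.47  0.08  1.24 -0.78] F [-0.2  1.2 -1.2]
t 15.85 pos [ 0.6105 -0.1872  0.2671] tilt -1.0 shift [-2.68  3.2  -0.07] turn 0.33 yaw -53.5 w 0.132 gf 30.0 j [ 0.33  0.44 -0.17  1.47  0.08  1.24 -0.78] F [-0.2  1.2 -1.2]
```

View pics/p3.png

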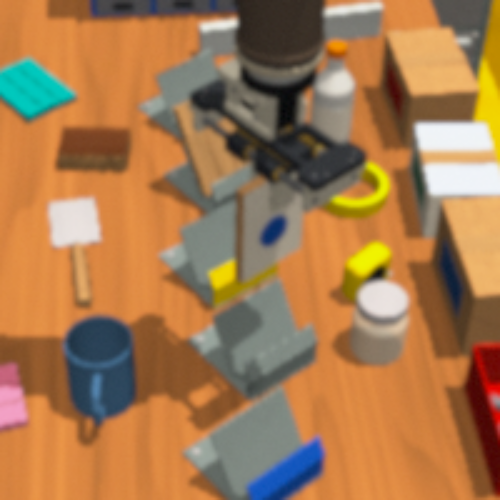

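```bash
python3 -m creep '[[-0.45,0.53,0,0.3,0],[-0.45,0.53,0,0,0],[-0.45,0.53,0,0,0],[-0.45,0.53,0,0,0],[-0.45,0.53,0,0,0],[-0.45,0.53,0,0,0],[0,0,0,0,0]]' >/dev/null
python3 to.py blue 0.032 0.116 0
cat > held.py <<'E'
from h import *
s=readout.observe();M=R.from_rotvec(s['ee_rot']).as_matrix()
P=np.concatenate([cloud(grab('side')).reshape(-1,3)])
L=(P-s['position'])@M
m=(abs(L[:,1]-.005)<.03)&(abs(L[:,0])<.08)&(L[:,2]>.005)&(L[:,2]<.12);L=L[m]
c=L.mean(0);n=np.linalg.svd(L-c)[2][2];n*=np.sign(n[1])
print('face',c.round(4),'normal',n.round(3),len(L))
print('x',np.percentile(L[:,0],[1,99]).round(4),'z',np.percentile(L[:,2],[1,99]).round(4))
for z in (.02,.04,.06,.08):
    q=L[abs(L[:,2]-z)<.006];print(z,np.percentile(q[:,0],[2,98]).round(3),q[:,1].mean().round(4))
E
python3 held.py
```

```text
t 16.77 pos [ 0.5944 -0.3584  0.2663] tilt -1.0 shift [ 0.19 -0.    3.76] turn -0.05 yaw -55.0 w 0.132 gf 30.0 j [ 0.53  0.53 -0.12  1.31  0.06  1.3  -0.54] F [ 0.5 -0.1 -1.2]
face [-0.0105  0.0074  0.0479] normal [-0.036  0.999  0.007] 606
x [-0.0476  0.0407] z [0.0064 0.0881]
0.02 [-0.047  0.033] 0.0073
0.04 [-0.047  0.033] 0.0075
0.06 [-0.047  0.04 ] 0.0075
0.08 [-0.047  0.042] 0.0074
```

```bash
python3 -m creep '[[0.12,0.05,0.8,0,0],[0,0,0.8,0,0],[0,0,0.8,0,0],[0,0,0.7,0,0],[0,0,0.5,0,0],[0,0,0,0,0]]' >/dev/null
python3 to.py blue 0.034 0.116 0
python3 -m creep '[[0,0,0.08,0,0],[0,0,0,0,0]]' >/dev/null
python3 to.py blue 0.034 0.116 0
```

```text
t 17.57 pos [ 0.6005 -0.3514  0.1212] tilt -1.0 shift [-0.04  0.11  0.13] turn 0.04 yaw -54.7 w 0.134 gf 30.0 j [ 0.53  0.65 -0.12  1.48  0.09  1.02 -0.57] F [ 0.3 -0.8 -1. ]
t 17.82 pos [ 0.6018 -0.3527  0.1205] tilt -1.0 shift [-0.05  0.06  0.11] turn 0.02 yaw -54.7 w 0.131 gf 30.0 j [ 0.53  0.65 -0.12  1.48  0.09  1.01 -0.57] F [-1.3 -0.2 -1.8]
```

```bash
python3 -m creep '[[0,0,0.06,0,0],[0,0,0,0,0],[0,0,0,0,0]]' | grep -E 'pos|force'
python3 -m creep '[[0,0,0,0,0.25],[0,0,0,0,0.35],[0,-0.15,0,0,0.45],[0,-0.15,0,0,0.55],[0,-0.2,0,0,0.65],[0,-0.2,0,0,0.8],[0,-0.2,0,0,1],[0,-0.2,0,0,1],[0,0,0,0,1]]' | grep -E 'pos|force'
python3 to.py blue -0.005 0.116 0
python3 - <<'E'
from h import *
a=grab('side')['pixels'][200:330,220:350];b=grab('wrist')['pixels']
cv2.imwrite('pics/p4.png',np.hstack([cv2.resize(a,(384,384)),cv2.resize(b,(416,384))]))
E
```

```text
position: [0.6013, -0.3527, 0.1173]
force: [-0.5, 0.5, -2.0]
gripper_force: 30.0
position: [0.5757, -0.3161, 0.1173]
force: [-0.1, -0.1, -0.2]
gripper_force: 0.0
t 19.32 pos [ 0.5757 -0.3161  0.1173] tilt -1.0 shift [-0.04  0.21  0.03] turn 0.02 yaw -54.7 w 0.992 gf 0.0 j [ 0.51  0.59 -0.13  1.6   0.09  0.96 -0.61] F [-0.1 -0.1 -0.2]
```

View pics/p4.png

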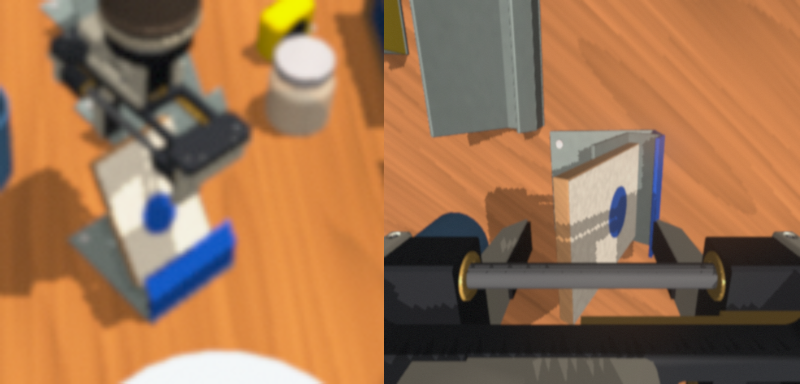

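```bash
python3 -m creep '[[0,0,-0.7,0,1],[0,0,-0.7,0,1],[0,0,-0.7,0,1],[0,0,-0.7,0,1],[0,0,0,0,1]]' | grep -E 'pos|force'
python3 to.py pA -0.005 0.23 0
```

```text
position: [0.5773, -0.3177, 0.2317]
force: [-0.2, 1.0, -0.3]
gripper_force: 0.0
t 20.05 pos [ 0.5773 -0.3177  0.2317] tilt -1.0 shift [ 6.74 -9.9   0.02] turn 0.31 yaw -54.8 w 0.998 gf 0.0 j [ 0.51  0.49 -0.13  1.47  0.07  1.18 -0.59] F [-0.2  1.  -0.3]
```

```bash
python3 -m creep '[[0.56,-0.82,0,0.3,1],[0.56,-0.82,0,0,1],[0.56,-0.82,0,0,1],[0.56,-0.82,0,0,1],[0.56,-0.82,0,0,1],[0.56,-0.82,0,0,1],[0.56,-0.82,0,0,1],[0.56,-0.82,0,0,1],[0.56,-0.82,0,0,1],[0.56,-0.82,0,0,1],[0.56,-0.82,0,0,1],[0.56,-0.82,0,0,1]]' | grep -E 'pos|force'
python3 to.py pA -0.005 0.1 0
python3 - <<'E'
from fit import *
A=np.concatenate([cloud(grab(n)).reshape(-1,3) for n in('top','side')])
for nm,o in (('blue',(.582,-.328)),('pA',(.572,.157))):
    P=A[(np.linalg.norm(A[:,:2]-o,axis=1)<.085)&(A[:,2]>.025)&(A[:,2]<.15)]
    print(nm,*[np.round(x,3) for x in fit(P,.012,0)])
E
```

```text
position: [0.5771, 0.1607, 0.2281]
force: [0.4, -0.7, -0.4]
gripper_force: 0.0
t 21.55 pos [0.5771 0.1607 0.2281] tilt -1.0 shift [-0.15 -0.12  3.2 ] turn 0.01 yaw -56.0 w 0.998 gf 0.0 j [-0.17  0.41 -0.27  1.62  0.12  1.13 -1.44] F [ 0.4 -0.7 -0.4]
blue [ 0.581 -0.329] -53.747 0.505 0.09 0.025 0.149 1420
pA [0.573 0.156] -56.003 0.502 0.09 0.028 0.14 521
```

```bash
python3 -m creep '[[-0.15,-0.12,0,0,1],[0,0,0.8,0,1],[0,0,0.8,0,1],[0,0,0.8,0,1],[0,0,0.75,0,1],[0,0,0,0,1]]' | grep force
python3 to.py pA -0.005 0.1 0
python3 -m creep '[[0,0.15,-0.05,0,0.7],[0,0.2,-0.05,0,0.6],[0,0.2,-0.05,0,0.5],[0,0.2,-0.05,0,0.45],[0,0.17,-0.1,0,0.4],[0,0,0,0,0.35],[0,0,0,0,0.2],[0,0,0,0,0],[0,0,0,0,0],[0,0,0,0,0]]' 30
python3 to.py pA 0.032 0.112 0
```

```text
force: [-0.2, -0.2, 0.6]
gripper_force: 0.0
t 22.4 pos [0.5678 0.1581 0.1009] tilt -1.0 shift [ 0.07 -0.04  0.02] turn -0.01 yaw -56.1 w 0.997 gf 0.0 j [-0.19  0.53 -0.25  1.78  0.17  0.86 -1.49] F [-0.2 -0.2  0.6]
clock: 23.65
position: [0.5899, 0.1306, 0.115]
ee_rot: [-3.003, -0.921, 0.001]
force: [-0.6, 1.4, 1.1]
width: 0.129
gripper_force: 29.9
t 23.65 pos [0.5899 0.1306 0.115 ] tilt -1.0 shift [-0.    0.    0.08] turn 0.02 yaw -55.9 w 0.129 gf 29.9 j [-0.13  0.53 -0.25  1.74  0.16  0.9  -1.42] F [-0.6  1.4  1.1]
```

```bash
python3 -m creep '[[0,0,-0.3,0,0],[0,0,-0.8,0,0],[0,0,-0.9,0,0],[0,0,-0.9,0,0],[0,0,-0.9,0,0],[0,0,0,-1,0],[0,0,0,-1,0],[0,0,0,-1,0],[0,0,0,-1,0],[0,0,0,-1,0],[0,0,0,-1,0],[0,0,0,-1,0]]' | grep -E 'pos|force'
python3 -m creep '[[0,0,0,-1,0],[0,0,0,-1,0],[0,0,0,-1,0],[0,0,0,-1,0],[0,0,0,-1,0],[0,0,0,-1,0],[0,0,0,-1,0],[0,0,0,-1,0],[0,0,0,-1,0],[0,0,0,-1,0],[0,0,0,-1,0],[0,0,0,-1,0]]' >/dev/null
python3 -m creep '[[0,0,0,-1,0],[0,0,0,-1,0],[0,0,0,-1,0],[0,0,0,-1,0],[0,0,0,-1,0],[0,0,0,-1,0],[0,0,0,-1,0],[0,0,0,-1,0],[0,0,0,-1,0],[0,0,0,-1,0],[0,0,0,-1,0],[0,0,0,-1,0]]' >/dev/null
python3 -m creep '[[0,0,0,-1,0],[0,0,0,-1,0],[0,0,0,-1,0],[0,0,0,-1,0],[0,0,0,-1,0],[0,0,0,-1,0],[0,0,0,-1,0],[0,0,0,-1,0],[0,0,0,-1,0],[0,0,0,-1,0],[0,0,0,-1,0],[0,0,0,-1,0]]' >/dev/null
python3 to.py red 0.033 0.27 1
python3 - <<'E'
from h import *
a=grab('side')['pixels'][80:260,190:350]
cv2.imwrite('pics/p5.png',cv2.resize(a,(444,500)))
E
```

```text
position: [0.5904, 0.1295, 0.2678]
force: [-0.5, -0.6, -1.2]
gripper_force: 29.9
t 29.65 pos [0.5905 0.1293 0.2677] tilt -1.0 shift [-1.25  4.13 -0.06] turn -2.64 yaw 116.1 w 0.13 gf 29.9 j [ 0.29  0.53 -0.93  1.51  0.43  1.31  1.35] F [ 0.3  0.3 -1.6]
```

View pics/p5.png

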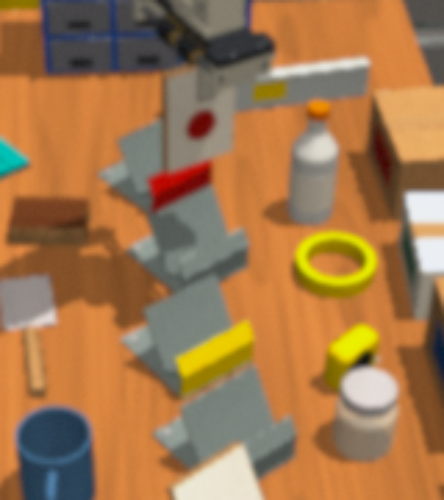

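```bash
python3 -m creep '[[0,0,0,-0.9,0],[0,0,0,-0.9,0],[0,0,0,-0.9,0],[-0.1,0.6,0,0,0],[-0.1,0.6,0,0,0],[-0.1,0.6,0,0,0],[-0.1,0.6,0,0,0],[-0.1,0.6,0,0,0],[-0.1,0.6,0,0,0],[0,0.4,0,0,0],[0,0,0,0,0]]' >/dev/null
python3 to.py red 0.034 0.122 1
sed -i 's/L\[:,1\]-.005/L[:,1]+.005/' held.py; python3 held.py
```

```text
t 31.07 pos [0.5129 0.2731 0.2676] tilt -1.0 shift [-1.39 -0.24  3.64] turn 0.06 yaw 126.9 w 0.127 gf 29.9 j [ 0.08  0.51 -0.99  1.57  0.44  1.3   1.24] F [-0.4 -0.1 -0.9]
face [ 0.0073 -0.0081  0.0461] normal [-0.018  1.    -0.003] 480
x [-0.0414  0.0491] z [0.006  0.0888]
0.02 [-0.039  0.049] -0.0084
0.04 [-0.041  0.046] -0.0082
0.06 [-0.04   0.048] -0.0083
0.08 [-0.039  0.047] -0.0082
```

```bash
python3 -m creep '[[-0.75,-0.11,0,0,0],[-0.74,-0.11,0,0,0],[0,0,0.8,0,0],[0,0,0.8,0,0],[0,0,0.8,0,0],[0,0,0.8,0,0],[0,0,0.4,0,0],[0,0,0,0,0],[0,0,0,0,0]]' | grep force
python3 to.py red 0.033 0.117 1 0.004
```

```text
force: [0.9, 0.7, -0.1]
gripper_force: 29.9
t 32.25 pos [0.5672 0.3015 0.1244] tilt -1.0 shift [0.02 0.03 0.18] turn 0.03 yaw 126.8 w 0.129 gf 29.9 j [-0.03  0.72 -0.88  1.59  0.6   1.11  1.15] F [ 0.9  0.7 -0.1]
```

```bash
python3 -m creep '[[0,0,0.1,0,0],[0,0,0.1,0,0],[0,0,0,0,0],[0,0,0,0,0]]' | grep -E 'pos|force'
python3 -m creep '[[0,0,0,0,0.25],[0,0,0,0,0.35],[0,0.15,0,0,0.45],[0,0.15,0,0,0.55],[0,0.2,0,0,0.65],[0,0.2,0,0,0.8],[0,0.2,0,0,1],[0,0.2,0,0,1],[0,0,0,0,1]]' | grep -E 'pos|force'
python3 to.py red -0.012 0.116 1
python3 - <<'E'
from h import *
a=grab('side')['pixels'][90:220,190:320];b=grab('wrist')['pixels']
cv2.imwrite('pics/p6.png',np.hstack([cv2.resize(a,(384,384)),cv2.resize(b,(416,384))]))
E
```

```text
position: [0.567, 0.3019, 0.1159]
force: [1.2, 1.2, 3.8]
gripper_force: 30.0
position: [0.5395, 0.3372, 0.1152]
force: [-0.2, 0.4, 0.7]
gripper_force: 0.0
t 33.88 pos [0.5395 0.3372 0.1152] tilt -1.0 shift [ 0.1   0.02 -0.02] turn 0.06 yaw 126.9 w 0.986 gf 0.0 j [-0.1   0.72 -0.87  1.62  0.61  1.09  1.07] F [-0.2  0.4  0.7]
```

View pics/p6.png

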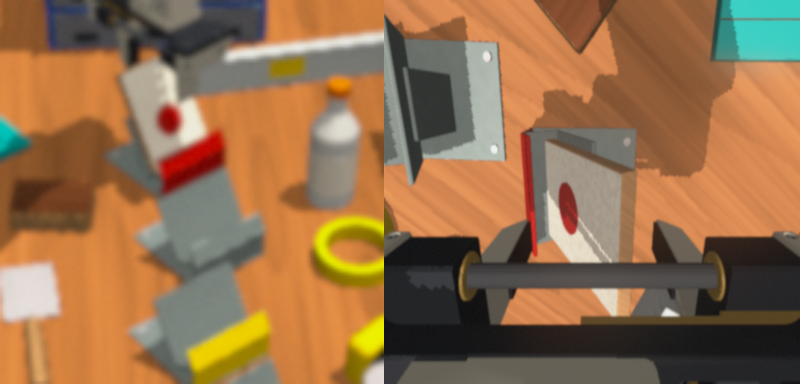

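The red-dot sample leans in the red stand with its dot out, and both fingers are clear of it. I'll retreat and verify.

```bash
python3 -m creep '[[0,0,-0.7,0,1],[0,0,-0.7,0,1],[0,0,-0.8,0,1],[0,0,-0.8,0,1],[0,0,-0.8,0,1],[0.6,0.8,0,0,1],[0.6,0.8,0,0,1],[0.6,0.8,0,0,1],[0,0,0,0,1],[0,0,0,0,1]]' | grep -E 'clock|pos|force'
python3 - <<'E'
from fit import *
from to import ST
A=np.concatenate([cloud(grab(n)).reshape(-1,3) for n in('top','side')])
for nm in('red','blue'):
    P=A[(np.linalg.norm(A[:,:2]-ST[nm][:2],axis=1)<.085)&(A[:,2]>.025)&(A[:,2]<.15)]
    print(nm,ST[nm],*[np.round(x,3) for x in fit(P,.012,0)])
E
```

```text
clock: 35.22
position: [0.4259, 0.3694, 0.2672]
force: [-0.0, 0.1, 0.5]
gripper_force: 0.0
red (0.543, 0.326, -53.3) [0.544 0.325] -51.302 0.521 0.09 0.025 0.142 690
blue (0.582, -0.328, -54.8) [ 0.581 -0.329] -54.398 0.513 0.089 0.025 0.144 1428
```

Both boards sit within about 2 mm and 2° of home.

```bash
python3 -c "
from cell import sign_off;print(sign_off())"
```

```text
the job is handed in; nothing more can be done
None
```

Job handed in at about 35 s: the blue-dot sample is in the blue stand and the red-dot sample in the red stand, both dot out. A final camera check put each board within about 2 mm and 2° of home; I did not measure the bystanders again, and the hand-in returned no verdict.

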